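# Tamp the tumbled stones level in their bin

### The job

Two stones are perched on top of the others in the grey bin, so the next bin will not stack on it. Take the flat tamper and press the stones down with it until all eight lie level in a single layer on the bin's floor, then stand the tamper upright on the bench beside the bin and let go. Touch the stones only with the tamper and leave the other things on the bench where they are.

Things in the scene. Friction and masses are not known exactly. Their poses are not given: they have to be found in the camera images.
- bin_in (a point): centre of the inner floor of the open grey plastic bin, fixed to the bench. Inside 176 mm (x) by 240 mm (y), walls 6 mm thick, rim 46 mm above this floor, floor 6 mm above the bench. z is up. All eight stones fit side by side on the floor with room to spare
- tamper_mid (a point): the hand tamper, 136 mm tall: a flat round steel sole 90 mm across and 12 mm thick, a thin round neck, and an upright square wooden handle 30 by 30 mm (faces along its x and y), from 44 mm to 136 mm above the sole's underside. About 0.45 kg. This point is on its axis, 68 mm above the sole's underside; z points up the handle. It stands on its sole on the bench
- stone0_mid (a point): one of eight alike tumbled stones, a thick round pebble with bevelled edges, 56 mm across and 32 mm thick, about 0.16 kg, smooth and slippery (friction about 0.26). The point is its centre; its z axis is its short axis. Lying flat on the bin's floor the centre is 16 mm above the floor; at the start it lies on the floor, with gaps to its neighbours.
- stone1_mid (a point): one of eight alike tumbled stones, a thick round pebble with bevelled edges, 56 mm across and 32 mm thick, about 0.16 kg, smooth and slippery (friction about 0.26). The point is its centre; its z axis is its short axis. Lying flat on the bin's floor the centre is 16 mm above the floor; at the start it lies on the floor, with gaps to its neighbours.
- stone2_mid (a point): one of eight alike tumbled stones, a thick round pebble with bevelled edges, 56 mm across and 32 mm thick, about 0.16 kg, smooth and slippery (friction about 0.26). The point is its centre; its z axis is its short axis. Lying flat on the bin's floor the centre is 16 mm above the floor; at the start it lies on the floor, with gaps to its neighbours.
- stone3_mid (a point): one of eight alike tumbled stones, a thick round pebble with bevelled edges, 56 mm across and 32 mm thick, about 0.16 kg, smooth and slippery (friction about 0.26). The point is its centre; its z axis is its short axis. Lying flat on the bin's floor the centre is 16 mm above the floor; at the start it lies on the floor, with gaps to its neighbours.
- stone4_mid (a point): one of eight alike tumbled stones, a thick round pebble with bevelled edges, 56 mm across and 32 mm thick, about 0.16 kg, smooth and slippery (friction about 0.26). The point is its centre; its z axis is its short axis. Lying flat on the bin's floor the centre is 16 mm above the floor; at the start it lies on the floor, with gaps to its neighbours.
- stone5_mid (a point): one of eight alike tumbled stones, a thick round pebble with bevelled edges, 56 mm across and 32 mm thick, about 0.16 kg, smooth and slippery (friction about 0.26). The point is its centre; its z axis is its short axis. Lying flat on the bin's floor the centre is 16 mm above the floor; at the start it lies on the floor, with gaps to its neighbours.
- stone6_mid (a point): one of eight alike tumbled stones, a thick round pebble with bevelled edges, 56 mm across and 32 mm thick, about 0.16 kg, smooth and slippery (friction about 0.26). The point is its centre; its z axis is its short axis. Lying flat on the bin's floor the centre is 16 mm above the floor; at the start it perches on top between lower stones, sticking up about 12 to 20 mm above them; pressed down firmly (about 10 to 25 N) it slips between them as they spread.
- stone7_mid (a point): one of eight alike tumbled stones, a thick round pebble with bevelled edges, 56 mm across and 32 mm thick, about 0.16 kg, smooth and slippery (friction about 0.26). The point is its centre; its z axis is its short axis. Lying flat on the bin's floor the centre is 16 mm above the floor; at the start it perches on top between lower stones, sticking up about 12 to 20 mm above them; pressed down firmly (about 10 to 25 N) it slips between them as they spread.
- bottle: clear plastic bottle with blue cap, 68 mm across, 190 mm tall; bystander, origin under its centre
- jar: white jar with blue lid, 60 mm across, 85 mm tall; bystander, origin under its centre
- nut: big brass hexagon nut, 60 mm across, 24 mm high; bystander, origin under its centre
- canister: dark steel canister, 74 mm across, 185 mm tall; bystander, origin under its centre
- pen: black pen lying along its x, 140 mm long, 10 mm thick; bystander, origin under its centre
Mind the look-alikes: they are no part of the job. What is shaped like the part that bears stone1_mid but green is not meant.

How it is judged:
By the outcome, as a careful person would: the job done as asked, in the order asked, and still so for the second after the job is handed in, with the robot touching nothing.
It also fails if it takes over 51 s, if anything falls off the work surface, if the arm or the gripper's body presses on something with over 40 N, if the wrist force passes 120 N, or if a joint passes its speed limit or range.

### The arm

A 7-joint arm with a two-finger parallel gripper is mounted at the origin on the work surface. World frame = base frame: x ahead of the robot, y to its left, z up, the work surface at z = 0. Lengths are in m, angles in rad, forces in N, time in s.
With the tool pointing down it reaches from about 0.35 to 0.775 m from the base axis. Payload 3.1 kg.
Tool frame: the origin (TCP) lies midway between the tips of the shut fingers; the grasp point (between the pads) lies manip.grasp_offset behind it (manip.grasp_offset is the distance from the TCP to the grasp point, in m); x points along the fingers, z is the direction in which the jaws open and shut, and the axes are right-handed (so a half turn about x gives the same grasp; the last joint's range is limited). The gripper opens to 85 mm and grips with 20 to 120 N. Pads are 22 mm wide; open, the fingers measure 114 mm over their backs; the gripper's body (76 mm by 85 mm) begins 54 mm behind the grasp point. The pads swing forward as they close: fully open they stand 13 mm farther back than shut.
Start: joints at [-0.042, 0.311, 0.014, 1.512, -0.004, 1.319, -0.027], TCP at [0.55, 0, 0.231] pointing down, gripper open.
Joint ranges: [-2.7, 2.7], [-0.3, 1.91], [-1.27, 1.3], [0.12, 2.57], [-1.44, 4.58], [0.2, 2.03], [-3.05, 3.05]. Speed limits (rad/s): [2.79, 2.79, 3.14, 3.14, 3.14, 3.14, 3.14].

### API

Orientations are given as a unit quaternion [w, x, y, z].
In Python, from rig import manip, capture, calibration, order gives the robot as it stands.
- The arm moves only by the shell command python3 -m inch 'ROWS'. ROWS is a JSON object of lists of equal length, an entry for each row: "claw": the opening, from -1 (shut) to 1 (fully open), so that 0 is half open; "linear": the shift along the tool's x, y, z in cm, a list of three; "spin": the turn about the tool's x in degrees. A call has 1 to 10 rows; each row is the pose to reach, as a shift and turn from the pose commanded when the call began, along the tool's axes at that moment; what a row does not reach only later rows make up. A row lasts 1/8 s, in which the tool goes at most 62.5 mm and 10.7 degrees, less where a joint would pass 70% of its speed; a pose out of reach is approached as far as the arm can. A call with a gripper value outside its range is refused whole. The fingers move at their own pace and stop on an object; the grip force is fixed at half the most. Time passes only in rows, so rows that repeat a pose let the fingers close. It gives the time, the measured TCP pose, the force and the opening at its end, in the units of the state.
- manip.get_obs(): the state, without advancing time (a new reading comes with each control period).
- capture(name): name is "scene" or "side" or "wrist"; returns the picture (384x512x3 uint8, red, green, blue); there is no depth.
- calibration(name): a dict with "fx", "fy", "cx", "cy" (pixels), "position" and "attitude" of the camera in the world; the wrist camera has in their place "hand_eye" (4x4, takes a point from camera to tool coordinates, whose origin is the TCP and whose axes are the tool frame's). Camera axes: x right, y down, z forward; pixel columns grow to the right and rows downward; lengths in m; the calibration is good to about 2 mm. A picture is of the moment at which its call begins: read the wrist's pose just before it. calibration takes no time and is no camera call.
- order.finish_job(): hands the job in, once; it reports no verdict.
The state is a dict: "t": time; "q": joint angles; "joint_velocities": joint speeds; "joint_efforts": joint torques, N m; "position": TCP position; "eef_rot": TCP orientation; "contact_force": force on the tool from outside, world axes, zero at the start; "wrist_torque": the same for the moment, N m; "finger_gap": finger opening in m.
Only numpy, scipy, OpenCV 4.12 (cv2) and the standard library are available. Lean on these libraries where they do the work, as an engineer would, in place of code of your own. Each camera call takes 0.05 s, during which the arm holds its last target. There are 200 camera calls.

## Working session

There is one attempt and no reset: what is moved stays moved. The work goes in short steps, Python scripts to look and compute and a shell command to move; the robot and the scene stay as the last step left them, time stands still between calls to the robot, and variables do not carry over. Pictures are saved under pics/ and viewed, about 8 in all and at most 12, crops included, and the job is handed in when it is done.

```bash
ls; mkdir -p pics
python3 - <<'E'
from rig import manip, capture, calibration, order
import cv2
print(manip.get_obs()); print(manip.grasp_offset)
for n in ("scene","side","wrist"):
    im=capture(n); cv2.imwrite(f"pics/{n}0.png",im[:,:,::-1]); print(n,calibration(n))
E
```

```text
pics
{'t': 0.0, 'q': array([-0.04168335,  0.31176591,  0.01397255,  1.5130827 , -0.00438425,
        1.3191847 , -0.02721852]), 'joint_velocities': array([ 0.00215832, -0.0008837 ,  0.00104693,  0.00139287,  0.00187503,
       -0.00144829,  0.00044789]), 'joint_efforts': array([-8.45983850e-04, -3.79911804e+01,  1.45537080e-01, -2.30588043e+01,
        1.22032766e-02,  1.37352623e-02,  4.05736500e-06]), 'position': array([5.49262524e-01, 7.04244992e-06, 2.30188592e-01]), 'eef_rot': array([ 7.06255010e-01, -6.07590562e-05,  7.07957525e-01, -1.55392279e-05]), 'contact_force': array([-0.14323374,  0.18028708,  0.11912085]), 'wrist_torque': array([ 0.0252627 , -0.0207194 ,  0.03894283]), 'finger_gap': 0.08549832333097059}
0.0187
scene {'fx': 477.74179160479474, 'fy': 477.74179160479474, 'cx': 256.50229741786563, 'cy': 186.64156709907346, 'position': array([0.96175111, 0.7679218 , 0.88828711]), 'attitude': array([-0.0933717 ,  0.23424232,  0.88997549, -0.37994196])}
side {'fx': 397.82137986773495, 'fy': 397.82137986773495, 'cx': 255.75148577756224, 'cy': 186.9186120964282, 'position': array([ 0.34235451, -0.64523715,  0.71557845]), 'attitude': array([-0.4114343 ,  0.89627243, -0.15142517,  0.06699223])}
wrist {'fx': 345.84467131940545, 'fy': 345.84467131940545, 'cx': 250.03537626428187, 'cy': 195.95640383916853, 'hand_eye': array([[ 8.53603081e-04, -2.80044069e-01,  9.59986766e-01,
        -1.42372723e-01],
       [-4.56164681e-04, -9.59987125e-01, -2.80043769e-01,
         7.11448108e-02],
       [ 9.99999532e-01, -1.98865833e-04, -9.47194181e-04,
         2.49325384e-04],
       [ 0.00000000e+00,  0.00000000e+00,  0.00000000e+00,
         1.00000000e+00]])}
```

View pics/scene0.png

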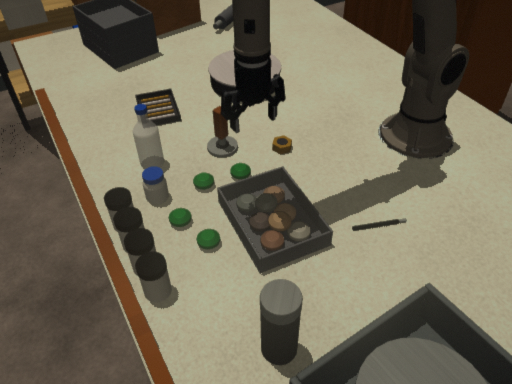

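View pics/side0.png

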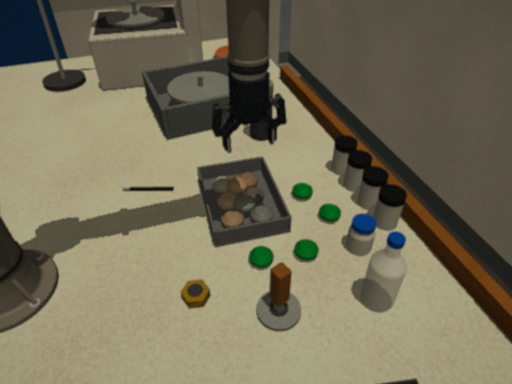

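View pics/wrist0.png

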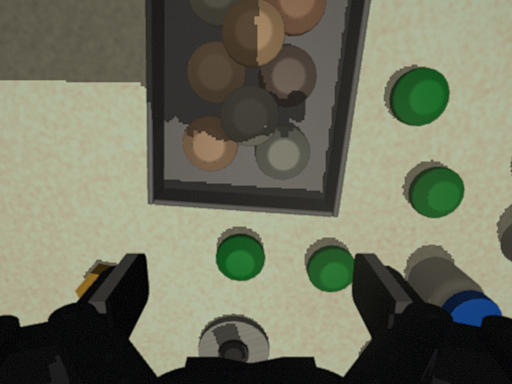

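The three views show the bin (scene px ~219–330 × 170–266, side ~197–290 × 158–240) and the tamper (sole at scene (222,147), side (279,310), handle top at side (281,266)). Two stones are perched on top: one brown at wrist (253,32), one dark at wrist (250,112). Green stones are on the bench beside the bin.

```bash
cat > h.py <<'E'
import numpy as np, cv2
from scipy.spatial.transform import Rotation as R
from rig import manip, capture, calibration
def rot(q): return R.from_quat(np.roll(q,-1)).as_matrix()
def cam(n,obs=None):
    c=calibration(n)
    if n=="wrist":
        T=rot(obs["eef_rot"]); H=np.array(c["hand_eye"])
        return c, T@H[:3,:3], T@H[:3,3]+obs["position"]
    return c, rot(c["attitude"]), np.array(c["position"])
def ray(n,uv,obs=None):
    c,A,p=cam(n,obs); uv=np.atleast_2d(uv).astype(float)
    d=np.c_[(uv[:,0]-c["cx"])/c["fx"],(uv[:,1]-c["cy"])/c["fy"],np.ones(len(uv))]@A.T
    return p,d
def onz(n,uv,z,obs=None):
    p,d=ray(n,uv,obs); return p+d*((z-p[2])/d[:,2])[:,None]
def proj(n,P,obs=None):
    c,A,p=cam(n,obs); q=(np.atleast_2d(P)-p)@A
    return np.c_[q[:,0]/q[:,2]*c["fx"]+c["cx"],q[:,1]/q[:,2]*c["fy"]+c["cy"]]
def snap(n,name):
    o=manip.get_obs(); im=capture(n)[:,:,::-1].copy(); cv2.imwrite(f"pics/{name}.png",im); return im,o
E
python3 - <<'E'
from h import *
o=manip.get_obs()
np.set_printoptions(precision=4,suppress=True)
w=cv2.imread("pics/wrist0.png");s=cv2.imread("pics/scene0.png");d=cv2.imread("pics/side0.png")
# handle: orange-brown mask; sole: grey ellipse
for n,im,box in(("scene",s,(205,95,245,160)),("side",d,(255,255,305,330))):
    hsv=cv2.cvtColor(im,cv2.COLOR_BGR2HSV); x0,y0,x1,y1=box
    m=cv2.inRange(hsv,(3,110,40),(18,255,255)); k=np.zeros_like(m);k[y0:y1,x0:x1]=m[y0:y1,x0:x1]
    ys,xs=np.nonzero(k); print(n,xs.min(),xs.max(),ys.min(),ys.max(),len(xs))
print("sole scene",onz("scene",(222,146.5),.012),"side",onz("side",(279,310),.012))
print("rim scene",onz("scene",[(219,187),(287,170),(330,240),(263,266)],.052))
print("rim side",onz("side",[(198,166),(263,158),(290,206),(212,240)],.052))
print("rim wrist",onz("wrist",[(150,203),(337,215)],.052,o))
print("stones wrist top", onz("wrist",[(253,32),(250,112)],.07,o))
print("nut",onz("scene",(283,144),.02),"greens",onz("scene",[(204,181),(241,171),(180,217),(208,239)],.016),"jar/bottle",onz("scene",[(153,176)],.085),onz("scene",(141,110),.19))
a=cv2.resize(s[90:270,170:340],None,fx=2.35,fy=2.35,interpolation=3);b=cv2.resize(d[150:335,185:345],None,fx=2.29,fy=2.29,interpolation=3)
h=min(a.shape[0],b.shape[0]); c=np.hstack([a[:h],b[:h]]);print(c.shape);cv2.imwrite("pics/crop0.png",c)
E
```

```text
scene 213 227 106 138 314
side 270 290 263 306 715
sole scene [[ 0.5319 -0.2273  0.012 ]] side [[ 0.5271 -0.2426  0.012 ]]
rim scene [[ 0.6296 -0.0405  0.052 ]
 [ 0.4472 -0.0094  0.052 ]
 [ 0.4878  0.2396  0.052 ]
 [ 0.6548  0.2273  0.052 ]]
rim side [[ 0.4712  0.219   0.052 ]
 [ 0.6507  0.1944  0.052 ]
 [ 0.6463 -0.0102  0.052 ]
 [ 0.4409 -0.054   0.052 ]]
rim wrist [[ 0.4517 -0.0296  0.052 ]
 [ 0.6344 -0.0419  0.052 ]]
stones wrist top [[0.5515 0.1197 0.07  ]
 [0.5491 0.0573 0.07  ]]
nut [[ 0.3783 -0.1402  0.02  ]] greens [[ 0.6399 -0.1161  0.016 ]
 [ 0.5357 -0.102   0.016 ]
 [ 0.746  -0.0272  0.016 ]
 [ 0.7157  0.0713  0.016 ]] jar/bottle [[ 0.7681 -0.1262  0.085 ]] [[ 0.7328 -0.2598  0.19  ]]
(423, 766, 3)
```

View pics/crop0.png

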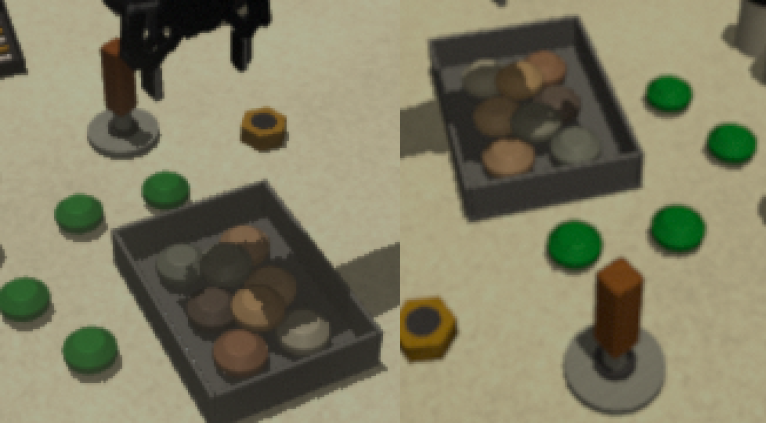

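The crop shows the tamper handle turned about 20–45° from the bench axes and clear of its neighbours. Two stones sit on top. I'll move the wrist camera over the tamper to measure it precisely.

```bash
python3 -m inch '{"claw":[1,1,1,1,1,1],"linear":[[0,-5,-0.5],[0,-10,-1],[0,-15,-1.5],[0,-21,-2],[0,-21,-2],[0,-21,-2]],"spin":[0,0,0,0,0,0]}'
python3 - <<'E'
from h import *
np.set_printoptions(precision=4,suppress=True)
im,o=snap("wrist","wrist1"); print(o["t"],o["position"],o["eef_rot"],o["finger_gap"])
cv2.imwrite("pics/w1c.png",cv2.resize(im[:, 100:400],None,fx=1.5,fy=1.5))
hsv=cv2.cvtColor(im,cv2.COLOR_BGR2HSV);m=cv2.inRange(hsv,(3,110,40),(18,255,255))
for c in cv2.findContours(m,0,1)[0]:
    if cv2.contourArea(c)>200: print(cv2.contourArea(c),cv2.minAreaRect(c),cv2.boundingRect(c))
print("rim scene",onz("scene",[(218.1,188.7),(283.2,167.4),(332.1,232.5),(258,259)],.052))
print("rim side",onz("side",[(197.7,167.9),(262.3,157.9),(290.2,217.7),(215.6,233)],.052))
E
```

```text
t: 0.9
position: [0.5299, -0.2095, 0.2308]
eef_rot: [0.707, 0.001, 0.707, 0.0]
contact_force: [0.2, 0.8, -0.5]
finger_gap: 0.0854
0.9 [ 0.5299 -0.2095  0.2308] [0.7069 0.0006 0.7074 0.0004] 0.08543923684587053
1336.0 ((247.50001525878906, 232.00001525878906), (37.631103515625, 39.528472900390625), 71.56504821777344) (225, 211, 46, 43)
rim scene [[ 0.6343 -0.0361  0.052 ]
 [ 0.4504 -0.0231  0.052 ]
 [ 0.4707  0.2238  0.052 ]
 [ 0.655   0.2056  0.052 ]]
rim side [[ 0.4686  0.211   0.052 ]
 [ 0.649   0.1955  0.052 ]
 [ 0.6313 -0.0471  0.052 ]
 [ 0.4538 -0.0363  0.052 ]]
```

View pics/w1c.png

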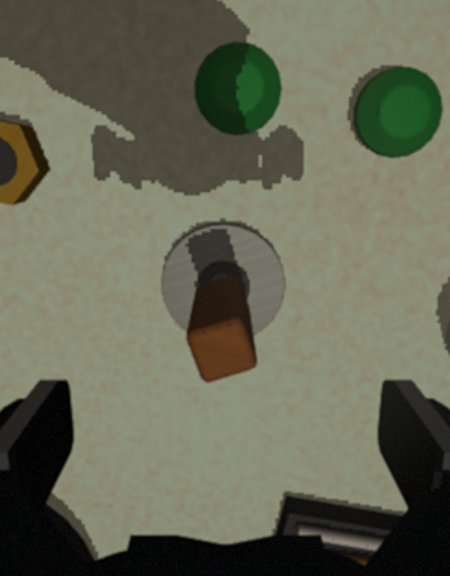

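The handle top is centred at wrist px (247.5, 232) and turned about 18° counter-clockwise in the world. The sole is at (249.5, 187).

Run:
```python
from h import *
np.set_printoptions(precision=4,suppress=True)
o=manip.get_obs()
print("top",onz("wrist",(247.5,232),.136,o),"sole",onz("wrist",(249.3,187.5),.012,o))
im=cv2.imread("pics/wrist1.png");hsv=cv2.cvtColor(im,cv2.COLOR_BGR2HSV);m=cv2.inRange(hsv,(3,110,40),(18,255,255))
c=max(cv2.findContours(m,0,1)[0],key=cv2.contourArea); b=cv2.boxPoints(cv2.minAreaRect(c)); print(onz("wrist",b,.136,o))
m=cv2.inRange(im,(90,90,90),(160,160,160))
```

```text
top [[ 0.5285 -0.2338  0.136 ]] sole [[ 0.5294 -0.2326  0.012 ]]
[[ 0.5105 -0.2248  0.136 ]
 [ 0.5377 -0.2151  0.136 ]
 [ 0.5469 -0.243   0.136 ]
 [ 0.5188 -0.2533  0.136 ]]
```

```bash
python3 -m inch '{"claw":[1,1,1,1,1,1,-1,-1,-1,-1],"linear":[[0,-2.4,-0.1],[0,-2.4,-0.1],[4,-2.4,-0.1],[9,-2.4,-0.1],[13,-2.4,-0.1],[15,-2.4,-0.1],[15,-2.4,-0.1],[15,-2.4,-0.1],[15,-2.4,-0.1],[15,-2.4,-0.1]],"spin":[-10,-19,-19,-19,-19,-19,-19,-19,-19,-19]}'; python3 -m inch '{"claw":[-1,-1,-1,-1],"linear":[[0,0,0],[0,0,0],[0,0,0],[0,0,0]],"spin":[0,0,0,0]}'
```

```text
t: 2.2
position: [0.5293, -0.2345, 0.0827]
eef_rot: [0.698, -0.117, 0.697, 0.116]
contact_force: [-2.5, 1.2, 4.4]
finger_gap: 0.0294
t: 2.7
position: [0.5293, -0.2345, 0.0827]
eef_rot: [0.698, -0.117, 0.697, 0.116]
contact_force: [-3.2, -0.5, 5.8]
finger_gap: 0.0295
```

```bash
python3 -m inch '{"claw":[-1,-1,-1,-1,-1],"linear":[[-2,0,0],[-5,0,0],[-9,0,0],[-9,0,0],[-9,0,0]],"spin":[0,5,12,19,19]}'
python3 - <<'E'
from h import *
np.set_printoptions(precision=4,suppress=True)
o0=dict(position=np.array([.54926,0,.23019]),eef_rot=np.array([.706255,-6e-5,.707958,-1.6e-5]))
c=np.array([.5515,.089]);a=np.radians(-4.2);Rb=np.array([[np.cos(a),np.sin(a)],[-np.sin(a),np.cos(a)]])
for nm,uv,z in(("perched AB",[(253,32),(250,112)],.055),("low",[(210,145),(283,153),(215,72),(287,74),(300,5)],.038)):
    P=onz("wrist",uv,z,o0)[:,:2]; print(nm,P.tolist(),"\n rel",(P-c)@Rb.T)
im,o=snap("side","side1"); im2,_=snap("scene","scene1")
print(o["position"],o["eef_rot"])
a=cv2.resize(im2[90:270,170:340],None,fx=2.35,fy=2.35,interpolation=3);b=cv2.resize(im[150:335,185:345],None,fx=2.29,fy=2.29,interpolation=3)
cv2.imwrite("pics/crop1.png",np.hstack([a[:423],b[:423]]))
E
```

```text
t: 3.32
position: [0.5284, -0.2333, 0.1702]
eef_rot: [0.706, -0.0, 0.708, 0.001]
contact_force: [-0.2, 0.1, -5.0]
finger_gap: 0.0294
perched AB [[0.551323248524851, 0.12199644392927592], [0.548774824964648, 0.05660703731152855]] 
 rel [[-0.0026  0.0329]
 [-0.0003 -0.0325]]
low [[0.5100427589304453, 0.02480962913782416], [0.5807823008939516, 0.01704597459630936], [0.5167922371341456, 0.09134564420179386], [0.5825270182711111, 0.08958397949899391], [0.5921309088914687, 0.14611470790253406]] 
 rel [[-0.0366 -0.0671]
 [ 0.0345 -0.0696]
 [-0.0348 -0.0002]
 [ 0.0309  0.0029]
 [ 0.0363  0.0599]]
[ 0.5284 -0.2333  0.1702] [ 0.7065 -0.0002  0.7077  0.001 ]
```

View pics/crop1.png

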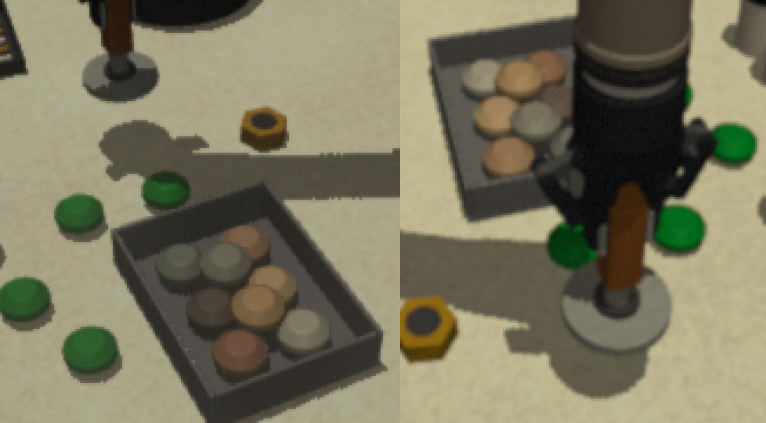

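The tamper is held upright and clear of everything. Both perched stones are visible: grey at side crop (538,120), tan at (519,78). Moving over the near one.

```bash
python3 -m inch '{"claw":[-1,-1,-1,-1,-1,-1,-1,-1,-1,-1],"linear":[[0,4,0.5],[0,9,1],[0,14,1.5],[0,19,2],[0,24,2],[0,27.8,2],[0,27.8,2],[1.5,27.8,2],[2.5,27.8,2],[2.5,27.8,2]],"spin":[0,0,0,0,0,0,0,0,0,0]}'; python3 -m inch '{"claw":[-1,-1,-1,-1],"linear":[[0.4,0,0],[0.8,0,0],[1.2,0,0],[1.2,0,0]],"spin":[0,0,0,0]}'
```

```text
t: 4.68
position: [0.5474, 0.0423, 0.1442]
eef_rot: [0.705, 0.0, 0.709, -0.001]
contact_force: [-0.5, 0.2, -5.1]
finger_gap: 0.0292
t: 5.18
position: [0.55, 0.044, 0.135]
eef_rot: [0.708, -0.0, 0.706, 0.0]
contact_force: [-0.5, -0.4, -3.1]
finger_gap: 0.0294
```

```bash
python3 -m inch '{"claw":[-1,-1,-1,-1],"linear":[[0.3,0,0],[0.6,0,0],[0.6,0,0],[0.6,0,0]],"spin":[0,0,0,0]}'; python3 -m inch '{"claw":[-1,-1,-1,-1],"linear":[[0.3,0,0],[0.6,0,0],[0.6,0,0],[0.6,0,0]],"spin":[0,0,0,0]}'
```

```text
t: 5.68
position: [0.5471, 0.0443, 0.1264]
eef_rot: [0.705, -0.0, 0.709, 0.0]
contact_force: [-0.3, 0.3, -5.7]
finger_gap: 0.0293
t: 6.18
position: [0.549, 0.044, 0.1223]
eef_rot: [0.707, -0.0, 0.707, 0.0]
contact_force: [-0.6, 0.4, -4.9]
finger_gap: 0.0296
```

```bash
python3 -m inch '{"claw":[-1,-1,-1,-1],"linear":[[0.2,0,0],[0.4,0,0],[0.6,0,0],[0.6,0,0]],"spin":[0,0,0,0]}'
python3 - <<'E'
from h import *
im,o=snap("side","side2"); im2,_=snap("scene","scene2")
a=cv2.resize(im2[90:270,170:340],None,fx=2.35,fy=2.35,interpolation=3);b=cv2.resize(im[150:335,185:345],None,fx=2.29,fy=2.29,interpolation=3)
cv2.imwrite("pics/crop2.png",np.hstack([a[:423],b[:423]]))
E
```

```text
t: 6.68
position: [0.5497, 0.0446, 0.1205]
eef_rot: [0.708, 0.0, 0.706, 0.0]
contact_force: [-5.8, 0.4, 13.7]
finger_gap: 0.0294
```

View pics/crop2.png

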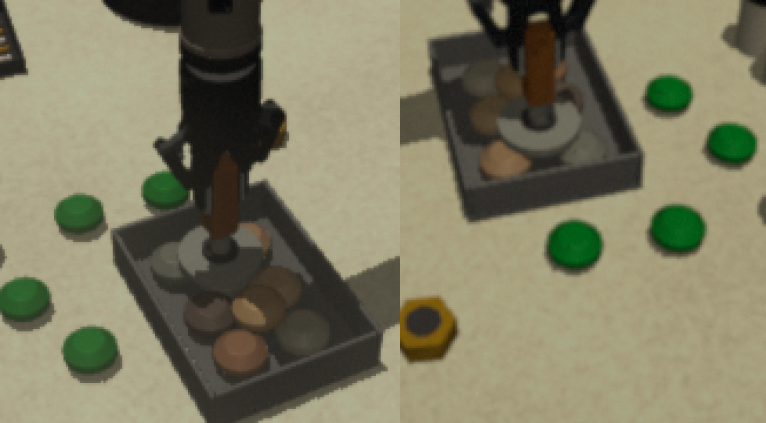

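The sole bottomed out at the level of one layer (TCP z 0.1205, about 19 N). The view shows it flat on the near stones, with the tan stone still up at scene crop (257,307). Now the second one.

```bash
python3 -m inch '{"claw":[-1,-1,-1,-1,-1,-1,-1],"linear":[[-2,0,0],[-4.5,0,0],[-4.5,4.5,0.3],[-4.5,9,0.6],[-3.2,9,0.6],[-2.2,9,0.6],[-2.2,9,0.6]],"spin":[0,0,0,0,0,0,0]}';  python3 -m inch '{"claw":[-1,-1,-1,-1,-1,-1],"linear":[[0.3,0,0],[0.6,0,0],[0.9,0,0],[1.2,0,0],[1.2,0,0],[1.2,0,0]],"spin":[0,0,0,0,0,0]}'; python3 -m inch '{"claw":[-1,-1,-1,-1,-1,-1],"linear":[[0.3,0,0],[0.6,0,0],[0.8,0,0],[1.0,0,0],[1.0,0,0],[1.0,0,0]],"spin":[0,0,0,0,0,0]}'
```

```text
t: 7.65
position: [0.5543, 0.1318, 0.137]
eef_rot: [0.706, 0.0, 0.708, -0.002]
contact_force: [-0.1, -0.2, -4.8]
finger_gap: 0.0291
t: 8.4
position: [0.5543, 0.1339, 0.1253]
eef_rot: [0.706, -0.0, 0.708, -0.0]
contact_force: [0.3, -0.5, -4.2]
finger_gap: 0.0294
t: 9.15
position: [0.5556, 0.1343, 0.1205]
eef_rot: [0.708, 0.0, 0.706, 0.0]
contact_force: [-5.3, -2.2, 12.9]
finger_gap: 0.0294
```

```bash
python3 -m inch '{"claw":[-1,-1,-1,-1,-1,-1,-1],"linear":[[-3,0,0],[-7,0,0],[-9,0,-4],[-9,-3,-9],[-9,-5,-14],[-9,-7.5,-17],[-9,-7.5,-17]],"spin":[0,0,0,0,0,0,0]}'
python3 - <<'E'
from h import *
np.set_printoptions(precision=4,suppress=True)
im,o=snap("side","side3"); im2,_=snap("scene","scene3")
a=cv2.resize(im2[160:275,210:410],None,fx=2.3,fy=2.3,interpolation=3);b=cv2.resize(im[150:250,120:300],None,fx=2.5,fy=2.5,interpolation=3)
h=max(a.shape[0],b.shape[0]); w=max(a.shape[1],b.shape[1])
f=lambda m:cv2.copyMakeBorder(m,0,0,0,w-m.shape[1],0)
c=np.vstack([f(a),f(b)]);print(c.shape,a.shape);cv2.imwrite("pics/crop3.png",c)
print("pen",onz("scene",[(353,227),(405,221)],.005))
E
```

```text
t: 10.02
position: [0.3822, 0.0566, 0.2059]
eef_rot: [0.706, 0.001, 0.708, -0.002]
contact_force: [0.1, 0.3, -5.8]
finger_gap: 0.0294
(514, 460, 3) (264, 460, 3)
pen [[0.3886 0.2042 0.005 ]
 [0.2655 0.252  0.005 ]]
```

View pics/crop3.png

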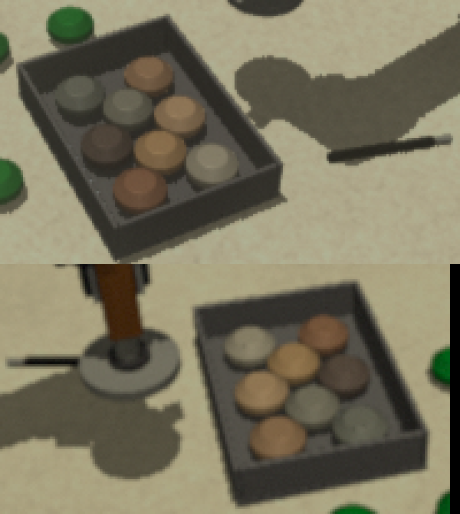

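All eight stones now look to lie in one layer, with bin floor visible between them. I'll check heights and spacings by triangulating their tops.

Run:
```python
from h import *
from scipy.spatial.distance import pdist,squareform
np.set_printoptions(precision=1,suppress=True,linewidth=150)
S=np.array([(82,90),(150,70),(130,103),(181,112),(108,142),(160,148),(212,159),(141,185)])/2.3+[210,160]
D=(np.array([(360,421),(277,433),(312,404),(262,388),(344,372),(295,360),(250,343),(323,332)])-[0,264])/2.5+[120,150]
p,a=ray("scene",S);q,b=ray("side",D)
X=[]
for u,v in zip(a,b):
    t=np.linalg.lstsq(np.c_[u,-v],q-p,rcond=None)[0]; X.append((p+t[0]*u+q+t[1]*v)/2)
X=np.array(X)*1000;print(X)
print(squareform(pdist(X[:,:2])))
sole=(onz("scene",(270,161),.12));
```

```text
[[584.4  10.7  30.1]
 [503.3  21.4  30.3]
 [547.8  52.   27.8]
 [507.   91.4  28. ]
 [595.1  88.4  26.2]
 [552.4 123.3  26.7]
 [514.5 164.2  28.4]
 [594.9 156.8  27.3]]
[[  0.   81.8  55.2 111.8  78.5 117.1 168.7 146.5]
 [ 81.8   0.   54.   70.  113.6 113.  143.2 163.5]
 [ 55.2  54.    0.   56.7  59.6  71.4 117.  114.9]
 [111.8  70.   56.7   0.   88.1  55.4  73.2 109.6]
 [ 78.5 113.6  59.6  88.1   0.   55.1 110.6  68.4]
 [117.1 113.   71.4  55.4  55.1   0.   55.8  54.2]
 [168.7 143.2 117.   73.2 110.6  55.8   0.   80.8]
 [146.5 163.5 114.9 109.6  68.4  54.2  80.8   0. ]]
```

```bash
python3 -m inch '{"claw":[-1,-1,-1,-1,-1,-1,-1,-1],"linear":[[0,1,4],[0,2,9],[0,3,14],[0,3.2,17],[0,3.2,17],[4,3.2,17],[7.5,3.2,17],[7.5,3.2,17]],"spin":[0,0,0,0,0,0,0,0]}';  python3 -m inch '{"claw":[-1,-1,-1,-1,-1,-1],"linear":[[0.3,0,0],[0.6,0,0],[0.9,0,0],[1.2,0,0],[1.5,0,0],[1.5,0,0]],"spin":[0,0,0,0,0,0]}'; python3 -m inch '{"claw":[-1,-1,-1,-1],"linear":[[0.3,0,0],[0.3,0,0],[0.3,0,0],[0.3,0,0]],"spin":[0,0,0,0]}'
```

```text
t: 11.12
position: [0.5513, 0.0911, 0.1277]
eef_rot: [0.704, -0.001, 0.711, -0.0]
contact_force: [-2.0, -1.0, -4.3]
finger_gap: 0.029
t: 11.88
position: [0.5559, 0.0915, 0.1206]
eef_rot: [0.708, 0.0, 0.706, 0.0]
contact_force: [-4.5, -0.2, 12.9]
finger_gap: 0.0291
t: 12.38
position: [0.5562, 0.0917, 0.1204]
eef_rot: [0.709, 0.0, 0.705, 0.001]
contact_force: [-9.5, 0.0, 25.7]
finger_gap: 0.0294
```

```bash
python3 -m inch '{"claw":[-1,-1,-1,-1,-1,-1,-1,-1,-1],"linear":[[-3,0,0],[-7,0,0],[-9,0,-4],[-9,-1,-9],[-9,-2,-14],[-9,-3,-17],[-9,-3,-17],[-5,-3,-17],[-5,-3,-17]],"spin":[0,0,0,0,0,0,0,0,0]}';  python3 -m inch '{"claw":[-1,-1,-1,-1,-1,-1],"linear":[[2,0,0],[4,0,0],[6,0,0],[7,0,0],[7.3,0,0],[7.3,0,0]],"spin":[0,0,0,0,0,0]}'
```

```text
t: 13.5
position: [0.3827, 0.0606, 0.1612]
eef_rot: [0.705, -0.0, 0.709, -0.0]
contact_force: [-0.5, 0.5, -5.7]
finger_gap: 0.0295
t: 14.25
position: [0.3859, 0.0612, 0.0909]
eef_rot: [0.708, 0.0, 0.707, 0.0]
contact_force: [-0.6, -0.2, -4.9]
finger_gap: 0.0294
```

```bash
python3 -m inch '{"claw":[-1,-1,-1,-1],"linear":[[0.3,0,0],[0.6,0,0],[0.75,0,0],[0.75,0,0]],"spin":[0,0,0,0]}'
```

```text
t: 14.75
position: [0.385, 0.061, 0.0828]
eef_rot: [0.707, -0.0, 0.707, 0.0]
contact_force: [0.2, 0.1, -5.2]
finger_gap: 0.0292
```

```bash
python3 -m inch '{"claw":[-1,-1,-1,-1],"linear":[[0.1,0,0],[0.2,0,0],[0.2,0,0],[0.2,0,0]],"spin":[0,0,0,0]}'
```

```text
t: 15.25
position: [0.3851, 0.0612, 0.0826]
eef_rot: [0.707, -0.0, 0.707, 0.0]
contact_force: [-4.7, -0.1, 11.3]
finger_gap: 0.0294
```

```bash
python3 -m inch '{"claw":[-1,0,1,1,1,1,1],"linear":[[-0.15,0,0],[-0.15,0,0],[-0.15,0,0],[-0.15,0,0],[-0.15,0,0],[-0.15,0,0],[-0.15,0,0]],"spin":[0,0,0,0,0,0,0]}'; python3 -m inch '{"claw":[1,1,1,1,1,1,1,1],"linear":[[-2,0,0],[-5,0,0],[-9,0,0],[-12,0,0],[-15,0,0],[-15,-6,0],[-15,-12,0],[-15,-12,0]],"spin":[0,0,0,0,0,0,0,0]}'
python3 - <<'E'
from h import *
im,o=snap("side","side4"); im2,_=snap("scene","scene4")
a=im2[90:290,120:420];b=im[130:330,100:400]
cv2.imwrite("pics/crop4.png",cv2.resize(np.vstack([a,b]),None,fx=1.5,fy=1.5,interpolation=3))
E
```

```text
t: 16.12
position: [0.385, 0.061, 0.0823]
eef_rot: [0.707, -0.0, 0.707, 0.0]
contact_force: [-0.1, -0.2, -0.0]
finger_gap: 0.0856
t: 17.12
position: [0.3845, -0.0641, 0.2325]
eef_rot: [0.707, 0.003, 0.707, -0.004]
contact_force: [-0.9, 0.8, 0.9]
finger_gap: 0.0852
```

View pics/crop4.png

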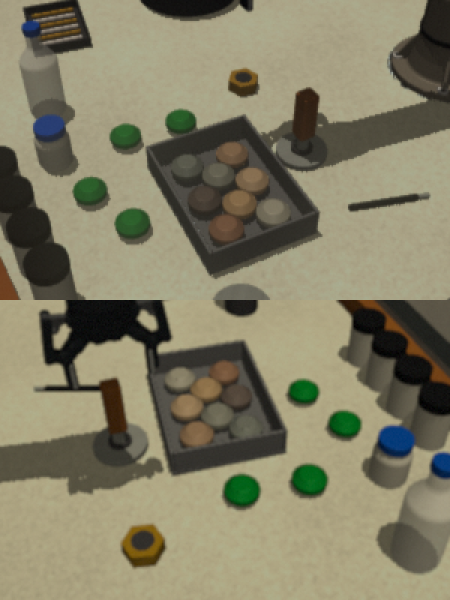

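The tamper stands upright on the bench beside the bin (scene crop (302,150)) and the gripper is clear of it. All eight stones lie in one layer and the bystanders have not moved. Handing in.

```bash
python3 -c "
from rig import order
print(order.finish_job())"
```

```text
the job is handed in; nothing more can be done
None
```

The job is done and handed in at about 17 s, well inside the 51 s limit. All eight stones appear to lie in a single layer, and the tamper stands upright on the bench on the robot's side of the bin, released and clear of the gripper.

I gripped the tamper by its handle and pressed it down over each of the two perched stones, at about 19 N. I then pressed once more in the middle, at about 31 N. That is above the 10–25 N the task suggested for pushing a stone down, but below the force limits.

**Level check:** In all three presses the sole stopped at a measured tool height of 0.1204–0.1206 m. A single layer predicts 0.1207 m.

**Spacing check:** Before the last press, the stone tops triangulated to heights within about 4 mm of each other. Neighbouring centres came out at least 54 mm apart, against a stone width of 56 mm.

**What disagreed:** The triangulated heights were all about 10 mm too low. The scene and side cameras also disagreed by 10–15 mm in y early on. I therefore relied on the wrist camera and the contact heights, not on the absolute triangulated values.

**Final view:** The last pictures show the tamper upright next to the bin and the bystanders and green stones apparently where they were. I checked that by eye, not by measurement.

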